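# Weigh a food tub on a two-pan balance

## Robot

A 6-joint arm with a two-finger parallel gripper is mounted at the origin on the work surface. World frame = base frame: x ahead of the robot, y to its left, z up, the work surface at z = 0. Lengths are in m, angles in rad, forces in N, time in s.
With the tool pointing down it reaches from about 0.425 to 0.95 m from the base axis. Payload 3.5 kg.
Tool frame: the origin (TCP) lies on the centre line of the jaws, within the pads' length; the fingertips stand 25 mm ahead of it and the grasp point (between the pads) lies 6 mm ahead of it (ctrl.finger_overhang is the distance from the TCP to the fingertips, in m); z points along the fingers, y is the line along which they close (so a half turn about z gives the same grasp; the last joint's range is limited). The gripper opens to 85 mm and grips with 20 to 120 N. Pads are 22 mm wide; open, the fingers measure 114 mm over their backs; the gripper's body (76 mm by 85 mm) begins 54 mm behind the grasp point. The pads swing forward as they close: fully open they stand 13 mm farther back than shut.
Start: joints at [1.19, 0.286, 1.577, -0, 1.279, -0.15], TCP at [0.154, 0.657, 0.256] pointing down, gripper open.
Joint ranges: [-2.77, 2.77], [-0.9, 2.22], [0.21, 2.48], [-1.53, 4.67], [0.24, 2.81], [-2.84, 2.84]. Speed limits (rad/s): [2.79, 2.79, 3.14, 3.14, 3.14, 3.14].

## Interface

Orientations are given as a unit quaternion [x, y, z, w].
In Python, from plant import get_state, imaging, job, ctrl gives the robot as it stands.
- The arm moves only by the tool jog_arm, never from a script. Its argument "increments" is a list of rows, each an object of numbers: "dx", "dy", "dz": the shift along the world's x, y, z each as a share of 12 cm, from -1 to 1; "ax", "ay", "az": the turn, a rotation vector about the world's x, y, z each as a share of pi/2 rad, from -1 to 1; "gripper": the gripper command: -1 is shut, 1 is fully open, values between are in proportion. A call has 1 to 10 rows; each row is the pose to reach, as a shift and turn from the pose commanded when the call began; what a row does not reach only later rows make up. A row lasts 1/10 s, in which the tool goes at most 50 mm and 8.59 degrees, less where a joint would pass 70% of its speed; a pose out of reach is approached as far as the arm can. A call with a number of a shift or a turn outside -1 to 1 is refused whole. A call with a gripper value outside its range is refused whole. The fingers move at their own pace and stop on an object; "force" is the grip in N (left out, the last holds). Time passes only in rows, so rows that repeat a pose let the fingers close. It gives the time, the measured TCP pose, the force, the opening and the grip force at its end, in the units of the state.
- get_state(): the state, without advancing time (a new reading comes with each control period).
- imaging.read_camera(name): name is "scene" or "top" or "wrist"; returns a dict with "frame" (400x640x3 uint8, blue, green, red), "depth" (400x640 float32, m along the optical axis (not along the pixel's ray), 0 where there is no reading), "camera_matrix" (3x3 intrinsics, pixels), "extrinsics" (4x4, takes a point from camera to world coordinates); the wrist camera has in their place "mount" (4x4, takes a point from camera to tool coordinates, whose origin is the TCP and whose axes are the flange's). Camera axes: x right, y up, looking along -z (the intrinsics and any distortion apply to the point x, -y, -z); pixel columns grow to the right and rows downward; lengths in m; the calibration is good to about 2 mm. A picture is of the moment at which its call begins: read the wrist's pose just before it.
- job.sign_off(): hands the job in; it is judged then, once.
The state is a dict: "time": time; "qpos": joint angles; "dq": joint speeds; "joint_efforts": joint torques, N m; "eef_pos": TCP position; "tcp_rot": TCP orientation; "contact_force": force on the tool from outside, world axes, zero at the start; "wrist_torque": the same for the moment, N m; "opening": opening from 0.0 (shut) to 1.0 (fully open); "finger_force": force on a finger pad.
Only numpy, scipy, OpenCV 4.12 (cv2) and the standard library are available. Lean on these libraries where they do the work, as an engineer would, in place of code of your own. Each camera call takes 0.05 s, during which the arm holds its last target. There are 200 camera calls.

## Task

Find the weight of the full food tub on the balance: stand the large steel weight on the empty pan, add the small one only if it is needed, and slide the rider along the front bar until the beam rests level with nothing touching it. Set weights down upright without dropping them, keep a weight you do not use standing on the table, do not touch the tub, and do not disturb the other things on the table.

Things in the scene. Friction and masses are not known exactly. Their poses are not given: they have to be found in the camera images.
- balance: Grey two-pan balance fixed to the table. Origin: centre of its underside; at yaw 0 x points away from the robot, y to its left. The beam lies along y and turns about x at height 75 mm; pan centres at x=0, y=+160 (tub pan) and -160 mm (weight pan). Pans always stay horizontal, so where a load stands on a pan does not matter. Rider bar (part of the beam) along y at x=-130 mm, z=75 mm.
- beam (a joint): Angle of the beam in rad: 0 level (needle midway between two prongs), positive = weight pan down; stops at -0.12 and +0.12 (pans 19 mm off level height). Starts on the stop, tub down. Rights itself with about 1.0 N m/rad: near level 10 g on a pan tilts it 0.016 rad, 10 mm of rider 0.03 rad. Damped, settles in about 1.5 s.
- rider (a joint): Position of the rider in m along the bar: 0 at the middle of the balance (adds nothing), 0.16 at the far right (counts as 300 g on the weight pan; 300 g rider, in proportion between). It starts near 0 and stays where it is left (about 1.5 N of friction).
- rider_grip (a point): Grip point of the rider: middle of the upright dark steel tab on its top, 14 mm thick (balance x), 26 mm wide (balance y), free from 26 mm below to 18 mm above this point; below is the 32 x 30 x 40 mm rider block. 113 mm above the table when level. Slides along the balance's -y.
- weight_pan_top (a point): Centre of the top surface of the empty steel pan on the right (weight pan), a flat disc of 136 mm diameter, 5 mm thick, 110 mm above the table when level, moves straight up and down.
- tub_pan_top (a point): Centre of the top surface of the like pan on the left, on which the food tub stands.
- tub: Round food tub with white lid, full: 122 mm diameter, 105 mm high, between 0.85 and 1.23 kg (unknown). Origin: centre of its underside.
- weight_large: Large steel weight, 750 g, 107 mm high: base cylinder 48 mm diameter up to 52 mm, then a stem of 22 mm diameter from 60 to 98 mm height, then a cap of 28 mm diameter. Origin: centre of its underside, z along the stem. Starts standing on the table under the wire riser's front bar.
- weight_small: Small steel weight, 200 g, 84 mm high: base cylinder 40 mm diameter up to 20 mm, stem of 16 mm diameter from 28 to 76 mm height, then a cap of 22 mm diameter. Origin: centre of its underside, z along the stem. Starts standing under the wire riser's front bar.
- riser: Fixed wire shelf, 330 mm wide (its y), 105 mm deep; 8 mm bars, centres 195 mm above the table, corner legs. Origin: on the table below the middle of its front bar; x points in under the shelf (about to the robot's left). Weights and a shaker stand 100 mm apart along y, 4 to 9 mm behind the front bar: straight down is blocked; reach in along x from the robot's right, tool tilted 35 to 45 degrees.
- shaker: Bystander: plain aluminium shaker, 50 mm diameter, 98 mm high, in the row under the riser. Origin: centre of its underside.
- lid_stack: Bystander: four white lids stacked, 122 mm diameter, 36 mm high. Origin: centre of the underside.
- foil_dish: Bystander: covered foil dish, 156 mm diameter, 50 mm high. Origin: centre of the underside.
- spoon: Bystander: black serving spoon, 200 mm long, lying on the table. Origin: about its middle, underside.
Mind the look-alikes: they are no part of the job. Leave any purple or red look-alike of the weight_large alone.

How it is judged:
On the way:
1. the large weight stands on the weight pan, released (horizontal distance between weight_large and weight_pan_top below 0.066 m and z of weight_large in the frame of weight_pan_top between -0.006 and 0.008 m and angle between weight_large's own z axis and vertical below 0.1 rad and contact force between the fingers and weight_large below 0.05 N), for 0.2 s.
At the end, for the whole second after the job is handed in: Large weight upright on the weight pan (centre within 66 mm of the pan's, tilt under 0.1 rad); small weight upright on that pan or on the table; tub on its own pan (within 25 mm of its centre, upright); beam level within 0.03 rad, slower than 0.03 rad/s (horizontal distance between weight_large and weight_pan_top below 0.066 m and z of weight_large in the frame of weight_pan_top between -0.006 and 0.008 m and angle between weight_large's own z axis and vertical below 0.1 rad and value of joint beam between -0.03 and 0.03 rad and velocity of joint beam between -0.03 and 0.03 rad/s and horizontal distance between tub and tub_pan_top below 0.025 m and z of tub in the frame of tub_pan_top below 0.006 m and angle between tub's own z axis and vertical below 0.05 rad and ((horizontal distance between weight_small and weight_pan_top below 0.066 m and z of weight_small in the frame of weight_pan_top between -0.006 and 0.008 m and angle between weight_small's own z axis and vertical below 0.1 rad) or (height (world z) of weight_small below 0.006 m and angle between weight_small's own z axis and vertical below 0.1 rad))); the robot touches nothing.
It fails at once if the tub is touched by the robot (contact force between any of the fingers, the arm and tub above 0.5 N).
It fails at once if a weight is dropped or thrown (moving faster than 0.6 m/s out of the fingers) ((linear speed of weight_large above 0.6 m/s and contact force between the fingers and weight_large below 0.05 N) or (linear speed of weight_small above 0.6 m/s and contact force between the fingers and weight_small below 0.05 N)).
It fails at once if a bystander is moved more than 30 mm or tipped over (distance of any of shaker, lid_stack, foil_dish, spoon from where it was at the start of the episode above 0.03 m or angle between any of shaker, lid_stack, foil_dish's own z axis and vertical above 0.4 rad).
It also fails if it takes over 72 s, if anything falls off the work surface, if the arm or the gripper's body presses on something with over 40 N, if the wrist force passes 120 N, or if a joint passes its speed limit or range.

## Working session

There is one attempt and no reset: what is moved stays moved. The work goes in short steps, Python scripts to look and compute and a tool call to move; the robot and the scene stay as the last step left them, time stands still between calls to the robot, and variables do not carry over. Pictures are saved under pics/ and viewed, at most 10 in all, crops included, and the job is handed in when it is done.

Besides the shell and the picture viewer there is one more tool, called as name(argument=value, ...), one argument or row to a line, values as JSON. jog_arm: Moves the arm, as the interface text tells. Shift numbers are shares of 12 cm and turn numbers shares of pi/2 rad, none past 1 either way. Its arguments: {"type":"object","properties":{"increments":{"type":"array"},"force":{"type":"number"}},"required":["increments"]}

```bash
ls; mkdir -p pics; cat > h.py <<'E'
import numpy as np, cv2
from plant import get_state, imaging, job, ctrl
from scipy.spatial.transform import Rotation as R
def cloud(name):
    s=get_state(); c=imaging.read_camera(name); d=c["depth"]; K=c["camera_matrix"]
    v,u=np.mgrid[:d.shape[0],:d.shape[1]]
    P=np.stack([(u-K[0,2])/K[0,0]*d,-(v-K[1,2])/K[1,1]*d,-d],-1)
    if "extrinsics" in c: T=np.array(c["extrinsics"])
    else:
        T=np.eye(4);T[:3,:3]=R.from_quat(s["tcp_rot"]).as_matrix();T[:3,3]=s["eef_pos"];T=T@np.array(c["mount"])
    W=P@T[:3,:3].T+T[:3,3]; W[d<=0]=np.nan
    return c["frame"],W
E
python3 - <<'E'
from h import *
for n in("scene","top"):
    f,W=cloud(n); cv2.imwrite(f"pics/{n}0.png",f); np.save(f"{n}0.npy",W)
s=get_state();print(s,ctrl.finger_overhang)
print(imaging.read_camera("top").keys())
E
```

```text
pics
{'time': 0.1, 'qpos': array([ 1.19000190e+00,  2.87110358e-01,  1.57803423e+00,  2.52939835e-06,
        1.27859045e+00, -1.49993099e-01]), 'dq': array([ 0.00127879, -0.00264252, -0.00415588, -0.0005354 , -0.00146305,
       -0.00148317]), 'joint_efforts': array([ 6.30588038e-04, -4.07301199e+01, -2.93698597e+01, -8.34039474e-05,
        3.47433161e-03,  7.01611270e-06]), 'eef_pos': array([0.15417475, 0.65660268, 0.25506128]), 'tcp_rot': array([ 1.15144993e-01,  9.93348118e-01, -1.03336909e-03, -2.82129882e-04]), 'contact_force': array([-0.52104437, -0.31468245, -0.64677285]), 'wrist_torque': array([-0.0300238 , -0.01742903,  0.01119095]), 'finger_force': 0.0, 'opening': 0.9961120535035931} 0.025
dict_keys(['frame', 'depth', 'camera_matrix', 'extrinsics'])
```

View pics/scene0.png

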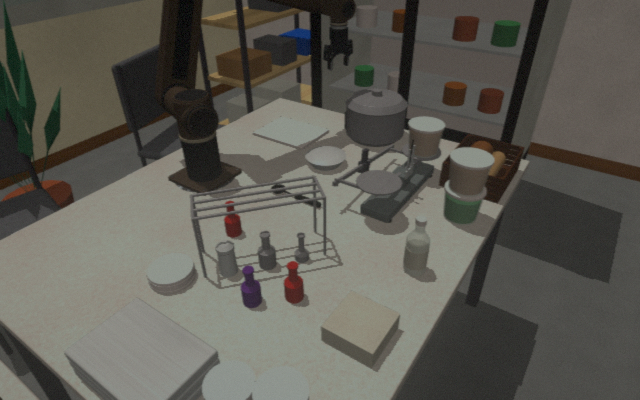

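View pics/top0.png

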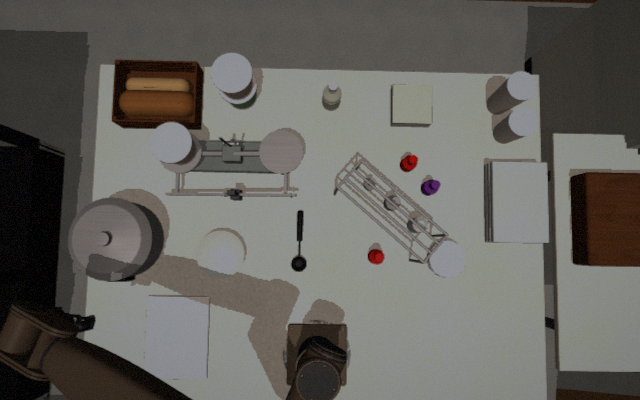

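The scene view shows a grey row under the riser: shaker (227,258), large weight (267,252) and small weight (301,250). Red (293,285), purple (250,290) and red (232,220) copies stand around it. In the top view the row is at (368,183), (391,202) and (415,222), the rider at (235,194), the weight pan at (282,150) and the tub at (172,142). The grey steel objects fit the description. I'll confirm them in a crop and measure.

```bash
python3 - <<'E'
from h import *
f=cv2.imread("pics/scene0.png")
a=cv2.resize(f[170:320,180:340],None,fx=4.4,fy=3.9,interpolation=cv2.INTER_CUBIC)
a=cv2.convertScaleAbs(a,alpha=1.6); cv2.imwrite("pics/crop1.png",a[:600,:800])
W=np.load("scene0.npy");T=np.load("top0.npy")
def reg(W,u0,u1,v0,v1,z0,z1,n):
    p=W[v0:v1,u0:u1].reshape(-1,3);p=p[(p[:,2]>z0)&(p[:,2]<z1)]
    if len(p)<3: print(n,len(p));return
    print(n,len(p),"med",np.median(p,0).round(4),"lo",np.percentile(p,3,0).round(3),"hi",np.percentile(p,97,0).round(3))
reg(T,255,310,125,175,.05,.2,"wpan top")
reg(T,150,195,120,165,.17,.3,"tub lid")
reg(T,222,248,186,203,.09,.16,"rider tab")
reg(T,165,300,186,200,.05,.09,"bar")
for n,(u,v) in dict(a=(368,183),b=(391,202),c=(415,222)).items(): reg(T,u-9,u+9,v-9,v+9,.02,.16,n)
reg(T,395,420,150,175,.02,.15,"red");reg(T,418,442,176,198,.02,.15,"purple");reg(T,365,385,246,268,.02,.15,"red2")
reg(T,330,460,145,265,.175,.22,"riser");
p=T[140:270,325:465].reshape(-1,3);p=p[(p[:,2]>.185)&(p[:,2]<.21)]
import cv2
print(cv2.minAreaRect(p[:,:2].astype(np.float32)),cv2.boxPoints(cv2.minAreaRect(p[:,:2].astype(np.float32))).round(3).tolist())
reg(W,218,236,243,275,.02,.15,"S shaker");reg(W,258,276,232,270,.06,.15,"S large");reg(W,294,309,232,262,.025,.15,"S small")
reg(W,258,276,232,246,.06,.15,"S largetop");reg(W,294,309,232,250,.03,.15,"S smalltop")
reg(W,365,395,172,195,.05,.2,"S pan")
E
```

```text
wpan top 1547 med [0.6315 0.1217 0.1281] lo [0.572 0.062 0.122] hi [0.69  0.183 0.134]
tub lid 1386 med [0.639  0.4359 0.1945] lo [0.587 0.383 0.189] hi [0.692 0.489 0.2  ]
rider tab 75 med [0.5007 0.2623 0.1205] lo [0.49 0.25 0.09] hi [0.514 0.281 0.137]
bar 335 med [0.5023 0.3256 0.0731] lo [0.489 0.158 0.052] hi [0.521 0.472 0.089]
a 67 med [ 0.55   -0.1636  0.0288] lo [ 0.537 -0.18   0.021] hi [ 0.567 -0.147  0.087]
b 147 med [ 0.4854 -0.2315  0.0566] lo [ 0.467 -0.253  0.028] hi [ 0.509 -0.216  0.11 ]
c 143 med [ 0.4186 -0.3056  0.0906] lo [ 0.4   -0.324  0.031] hi [ 0.44  -0.294  0.101]
red 208 med [ 0.6146 -0.2856  0.0575] lo [ 0.598 -0.308  0.028] hi [ 0.637 -0.269  0.11 ]
purple 216 med [ 0.5392 -0.3551  0.0572] lo [ 0.521 -0.377  0.026] hi [ 0.562 -0.34   0.109]
red2 190 med [ 0.3145 -0.181   0.0563] lo [ 0.294 -0.205  0.032] hi [ 0.335 -0.165  0.11 ]
riser 1433 med [ 0.4495 -0.2103  0.1972] lo [ 0.319 -0.354  0.192] hi [ 0.581 -0.067  0.203]
((0.45129549503326416, -0.21094894409179688), (0.3387964069843292, 0.11397701501846313), 49.50060272216797) [[0.2980000078678131, -0.30300000309944153], [0.38499999046325684, -0.37700000405311584], [0.6050000190734863, -0.11900000274181366], [0.5180000066757202, -0.04500000178813934]]
S shaker 464 med [ 0.4346 -0.3272  0.0641] lo [ 0.413 -0.339  0.023] hi [ 0.443 -0.303  0.098]
S large 160 med [ 0.4964 -0.2425  0.0911] lo [ 0.481 -0.249  0.061] hi [ 0.504 -0.23   0.108]
S small 153 med [ 0.5575 -0.1696  0.058 ] lo [ 0.545 -0.177  0.025] hi [ 0.565 -0.157  0.085]
S largetop 128 med [ 0.4961 -0.2423  0.1009] lo [ 0.481 -0.249  0.073] hi [ 0.504 -0.229  0.108]
S smalltop 112 med [ 0.5572 -0.1691  0.0693] lo [ 0.547 -0.174  0.037] hi [ 0.563 -0.158  0.085]
S pan 671 med [0.6404 0.1169 0.1291] lo [0.589 0.06  0.126] hi [0.688 0.179 0.132]
```

View pics/crop1.png

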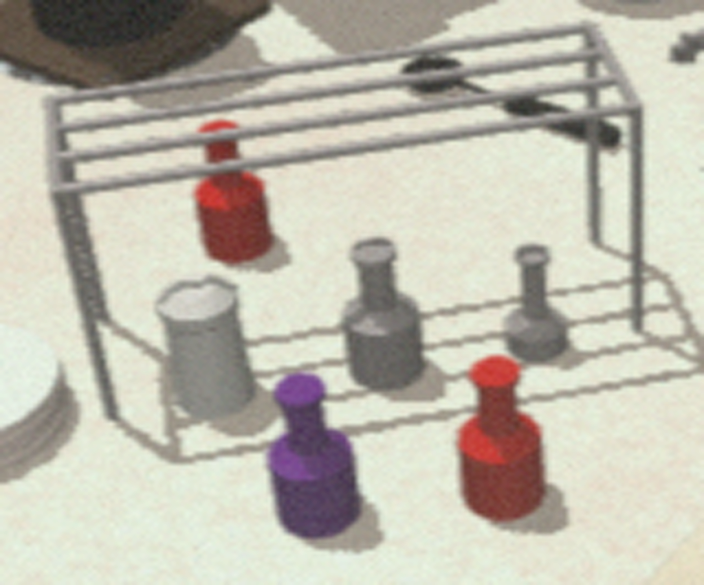

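The crop shows the plain shaker at (205,345), the large steel weight at (380,310) and the small steel weight at (537,300). The purple (312,455) and red (500,440) copies stand in front of the bar, so I'll come in along the tilted tool axis between and above them.

```bash
python3 - <<'E'
from h import *
T=np.load("top0.npy")
print("pot hi",np.nanpercentile(T[195:285,65:165,2],[50,99]),np.nanmedian(T[220:250,90:140].reshape(-1,3),0))
print([x for x in dir(ctrl) if x[0]!='_'])
E
```

```text
pot hi [0.15856812 0.19793314] [0.36920636 0.59246724 0.17557733]
['Unreachable', 'finger_overhang']
```

jog_arm(
  increments=[
    {"dz":0.9,"gripper":1},
    {"dz":0.9,"gripper":1},
    {"dz":0.9,"gripper":1},
  ],
)

```text
$.increments[0]: bad value
```

jog_arm(
  increments=[
    {"dx":0.0,"dy":0.0,"dz":0.9,"ax":0.0,"ay":0.0,"az":0.0,"gripper":1.0},
    {"dx":0.0,"dy":0.0,"dz":0.9,"ax":0.0,"ay":0.0,"az":0.0,"gripper":1.0},
    {"dx":0.0,"dy":0.0,"dz":0.9,"ax":0.0,"ay":0.0,"az":0.0,"gripper":1.0},
  ],
)

```text
time: 0.45
eef_pos: [0.155, 0.6589, 0.3732]
tcp_rot: [0.115, 0.993, 0.006, 0.002]
contact_force: [0.2, -0.6, 0.7]
opening: 1.0
finger_force: 0.0
```

jog_arm(
  increments=[
    {"dx":1,"dy":-1,"dz":0,"ax":0,"ay":0,"az":0,"gripper":1},
    {"dx":1,"dy":-1,"dz":0,"ax":0,"ay":0,"az":0,"gripper":1},
    {"dx":1,"dy":-1,"dz":0,"ax":0,"ay":0,"az":0,"gripper":1},
    {"dx":1,"dy":-1,"dz":0,"ax":0,"ay":0,"az":0,"gripper":1},
  ],
)

```text
time: 0.85
eef_pos: [0.2767, 0.5344, 0.3638]
tcp_rot: [0.117, 0.993, -0.001, 0.0]
contact_force: [-0.4, -0.8, 0.4]
opening: 0.998
finger_force: 0.0
```

jog_arm(
  increments=[
    {"dx":1,"dy":-1,"dz":0,"ax":0,"ay":0,"az":-0.3,"gripper":1},
    {"dx":1,"dy":-1,"dz":0,"ax":0,"ay":0,"az":-0.3,"gripper":1},
    {"dx":1,"dy":-1,"dz":0,"ax":0,"ay":0,"az":-0.3,"gripper":1},
    {"dx":1,"dy":-1,"dz":0,"ax":0,"ay":0,"az":-0.3,"gripper":1},
  ],
)

```text
time: 1.25
eef_pos: [0.3967, 0.4142, 0.3637]
tcp_rot: [0.347, 0.938, -0.001, 0.0]
contact_force: [-1.0, 0.5, 0.6]
opening: 1.004
finger_force: 0.0
```

jog_arm(
  increments=[
    {"dx":0.8,"dy":-1,"dz":0,"ax":0,"ay":0,"az":0,"gripper":1},
    {"dx":0.8,"dy":-1,"dz":0,"ax":0,"ay":0,"az":0,"gripper":1},
    {"dx":0.8,"dy":-1,"dz":0,"ax":0,"ay":0,"az":0,"gripper":1},
    {"dx":0.8,"dy":-1,"dz":0,"ax":0,"ay":0,"az":0,"gripper":1},
  ],
)

```text
time: 1.65
eef_pos: [0.4931, 0.2929, 0.3634]
tcp_rot: [0.347, 0.938, -0.001, 0.0]
contact_force: [-0.7, 1.0, 0.2]
opening: 1.005
finger_force: 0.0
```

jog_arm(
  increments=[
    {"dx":0.4,"dy":-1,"dz":0,"ax":0,"ay":0,"az":0,"gripper":1},
    {"dx":0.4,"dy":-1,"dz":0,"ax":0,"ay":0,"az":0,"gripper":1},
    {"dx":0.4,"dy":-1,"dz":0,"ax":0,"ay":0,"az":0,"gripper":1},
    {"dx":0.4,"dy":-1,"dz":0,"ax":0,"ay":0,"az":0,"gripper":1},
  ],
)

```text
time: 2.05
eef_pos: [0.5391, 0.1746, 0.3636]
tcp_rot: [0.346, 0.938, -0.0, -0.0]
contact_force: [0.1, 0.7, -0.2]
opening: 1.003
finger_force: 0.0
```

jog_arm(
  increments=[
    {"dx":0.2,"dy":-1,"dz":0,"ax":0,"ay":0,"az":0,"gripper":0.1},
    {"dx":0.2,"dy":-1,"dz":0,"ax":0,"ay":0,"az":0,"gripper":0.1},
    {"dx":0.2,"dy":-1,"dz":0,"ax":0,"ay":0,"az":0,"gripper":0.1},
  ],
)

```text
time: 2.35
eef_pos: [0.5624, 0.0557, 0.3639]
tcp_rot: [0.344, 0.939, -0.0, -0.0]
contact_force: [-0.2, 1.2, 0.5]
opening: 0.551
finger_force: 0.0
```

jog_arm(
  increments=[
    {"dx":0.1,"dy":-1,"dz":0,"ax":0,"ay":0,"az":0,"gripper":0.1},
    {"dx":0.1,"dy":-1,"dz":0,"ax":0,"ay":0,"az":0,"gripper":0.1},
    {"dx":0.1,"dy":-1,"dz":0,"ax":0,"ay":0,"az":0,"gripper":0.1},
  ],
)

```text
time: 2.65
eef_pos: [0.5744, -0.0647, 0.3638]
tcp_rot: [0.345, 0.939, -0.0, -0.0]
contact_force: [-0.5, 0.8, -0.1]
opening: 0.552
finger_force: 0.0
```

jog_arm(
  increments=[
    {"dx":0.1,"dy":-1,"dz":0,"ax":0.288,"ay":0.338,"az":0,"gripper":0.1},
    {"dx":0.1,"dy":-1,"dz":0,"ax":0.288,"ay":0.338,"az":0,"gripper":0.1},
    {"dx":0.1,"dy":-1,"dz":0,"ax":0.288,"ay":0.338,"az":0,"gripper":0.1},
    {"dx":0.1,"dy":-1,"dz":0,"ax":0.288,"ay":0.338,"az":0,"gripper":0.1},
    {"dx":0.1,"dy":-1,"dz":0,"ax":0.288,"ay":0.338,"az":0,"gripper":0.1},
    {"dx":0.1,"dy":-1,"dz":0,"ax":0.288,"ay":0.338,"az":0,"gripper":0.1},
  ],
)

```text
time: 3.25
eef_pos: [0.5871, -0.1826, 0.3605]
tcp_rot: [0.323, 0.881, 0.119, -0.323]
contact_force: [-0.1, -0.8, -1.7]
opening: 0.551
finger_force: 0.0
```

jog_arm(
  increments=[
    {"dx":0,"dy":-1,"dz":-0.5,"ax":0,"ay":0,"az":0,"gripper":0.1},
    {"dx":0,"dy":-1,"dz":-0.5,"ax":0,"ay":0,"az":0,"gripper":0.1},
    {"dx":0,"dy":-1,"dz":-0.5,"ax":0,"ay":0,"az":0,"gripper":0.1},
    {"dx":0,"dy":-1,"dz":-0.5,"ax":0,"ay":0,"az":0,"gripper":0.1},
    {"dx":0,"dy":-1,"dz":-0.5,"ax":0,"ay":0,"az":0,"gripper":0.1},
  ],
)

```text
time: 3.75
eef_pos: [0.5866, -0.3019, 0.3044]
tcp_rot: [0.323, 0.883, 0.119, -0.32]
contact_force: [0.1, 0.5, 1.3]
opening: 0.551
finger_force: 0.0
```

```bash
python3 - <<'E'
from h import *
s=get_state();print(s['eef_pos'],s['qpos'].round(2),R.from_quat(s['tcp_rot']).as_matrix().round(3).tolist(),s['opening'])
f,W=cloud("wrist");cv2.imwrite("pics/w1.png",cv2.convertScaleAbs(f,alpha=1.5));np.save("w1.npy",W)
E
```

```text
[ 0.58662458 -0.30186024  0.3044469 ] [-0.64  0.57  1.21  0.05  2.06 -1.51] [[-0.586, 0.646, -0.489], [0.494, 0.763, 0.416], [0.642, 0.003, -0.767]] 0.5508565653706398
```

View pics/w1.png

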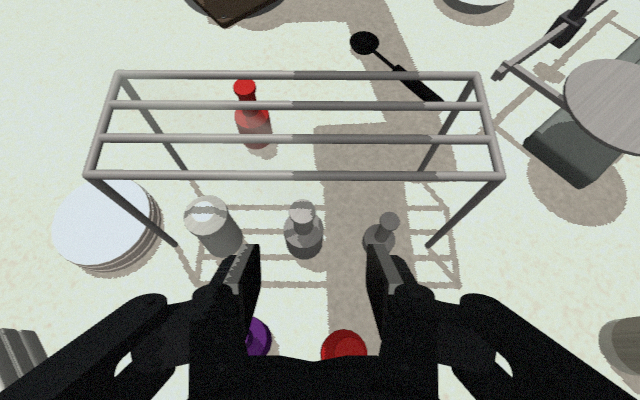

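The wrist view shows the shaker at (207,212), the large weight's cap at (302,208), the small weight's cap at (390,218) and the front bar at row 175. I'll measure the caps.

```bash
python3 - <<'E'
from h import *
W=np.load("w1.npy")
def reg(u0,u1,v0,v1,z0,z1,n):
    p=W[v0:v1,u0:u1].reshape(-1,3);p=p[(p[:,2]>z0)&(p[:,2]<z1)]
    c,r=cv2.minEnclosingCircle(p[:,:2].astype(np.float32))
    print(n,len(p),np.median(p,0).round(4),p.mean(0).round(4),np.round(c,4),round(r,4))
reg(285,320,195,220,.103,.113,"large cap")
reg(376,402,208,232,.080,.090,"small cap")
reg(180,235,190,230,.093,.105,"shaker top")
reg(110,480,172,180,.185,.205,"front bar")
reg(240,275,310,360,.10,.114,"purple cap");reg(320,368,325,358,.10,.114,"red cap")
p=W[290:360,240:370].reshape(-1,3);print(np.nanmax(p[:,2]))
E
```

```text
large cap 465 [ 0.4918 -0.2373  0.1081] [ 0.4921 -0.2376  0.1081] [ 0.4927 -0.238 ] 0.0141
small cap 310 [ 0.5562 -0.1671  0.085 ] [ 0.5561 -0.1671  0.0849] [ 0.5558 -0.1663] 0.0112
shaker top 899 [ 0.4242 -0.3171  0.0979] [ 0.4236 -0.3171  0.0972] [ 0.423  -0.3168] 0.0207
front bar 2947 [ 0.4962 -0.2449  0.1993] [ 0.4963 -0.245   0.199 ] [ 0.4954 -0.2447] 0.1469
purple cap 23 [ 0.5561 -0.3541  0.1071] [ 0.5559 -0.3541  0.1064] [ 0.5559 -0.354 ] 0.004
red cap 491 [ 0.6196 -0.2889  0.1081] [ 0.6202 -0.2895  0.1081] [ 0.6234 -0.2919] 0.0138
0.36180284855352607
```

jog_arm(
  increments=[
    {"dx":0.4,"dy":-0.48,"dz":0,"ax":0,"ay":0,"az":0,"gripper":0.1},
    {"dx":0.4,"dy":-0.48,"dz":0,"ax":0,"ay":0,"az":0,"gripper":0.1},
    {"dx":0.4,"dy":-0.48,"dz":0,"ax":0,"ay":0,"az":0,"gripper":0.1},
  ],
)

```text
time: 4.1
eef_pos: [0.6359, -0.3602, 0.3041]
tcp_rot: [0.323, 0.883, 0.118, -0.32]
contact_force: [-0.2, 0.3, -0.5]
opening: 0.553
finger_force: 0.0
```

jog_arm(
  increments=[
    {"dx":-0.2,"dy":0.18,"dz":-0.33,"ax":0,"ay":0,"az":0,"gripper":0.1},
    {"dx":-0.42,"dy":0.36,"dz":-0.66,"ax":0,"ay":0,"az":0,"gripper":0.1},
    {"dx":-0.63,"dy":0.54,"dz":-0.99,"ax":0,"ay":0,"az":0,"gripper":0.1},
    {"dx":-0.63,"dy":0.54,"dz":-0.99,"ax":0,"ay":0,"az":0,"gripper":0.1},
    {"dx":-0.63,"dy":0.54,"dz":-0.99,"ax":0,"ay":0,"az":0,"gripper":0.1},
  ],
)

```text
time: 4.6
eef_pos: [0.5583, -0.2931, 0.1857]
tcp_rot: [0.322, 0.883, 0.119, -0.322]
contact_force: [0.3, 0.2, 0.9]
opening: 0.552
finger_force: 0.0
```

jog_arm(
  increments=[
    {"dx":-0.18,"dy":0.15,"dz":-0.28,"ax":0,"ay":0,"az":0,"gripper":0.1},
    {"dx":-0.35,"dy":0.29,"dz":-0.56,"ax":0,"ay":0,"az":0,"gripper":0.1},
    {"dx":-0.45,"dy":0.38,"dz":-0.71,"ax":0,"ay":0,"az":0,"gripper":0.1},
    {"dx":-0.525,"dy":0.44,"dz":-0.835,"ax":0,"ay":0,"az":0,"gripper":0.1},
    {"dx":-0.525,"dy":0.44,"dz":-0.835,"ax":0,"ay":0,"az":0,"gripper":0.1},
    {"dx":-0.525,"dy":0.44,"dz":-0.835,"ax":0,"ay":0,"az":0,"gripper":0.1},
  ],
)

```text
time: 5.2
eef_pos: [0.4986, -0.2446, 0.0883]
tcp_rot: [0.323, 0.884, 0.118, -0.318]
contact_force: [-0.7, 0.5, 0.5]
opening: 0.549
finger_force: 0.0
```

```bash
python3 - <<'E'
from h import *
f,W=cloud("wrist");cv2.imwrite("pics/w2.png",cv2.convertScaleAbs(f,alpha=1.5))
E
```

```text
(no output)
```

View pics/w2.png

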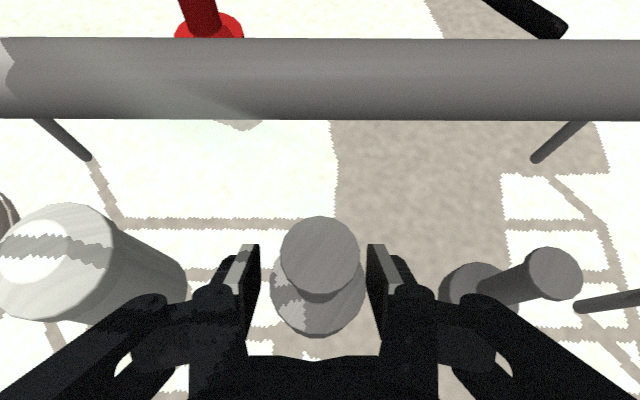

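The cap sits at (320,253), centred between the pads, with the front bar clear above. I'll nudge in and close.

jog_arm(
  increments=[
    {"dx":-0.025,"dy":0.025,"dz":-0.015,"ax":0,"ay":0,"az":0,"gripper":0.1},
    {"dx":-0.025,"dy":0.025,"dz":-0.015,"ax":0,"ay":0,"az":0,"gripper":0.1},
    {"dx":-0.025,"dy":0.025,"dz":-0.015,"ax":0,"ay":0,"az":0,"gripper":-0.3},
    {"dx":-0.025,"dy":0.025,"dz":-0.015,"ax":0,"ay":0,"az":0,"gripper":-1},
    {"dx":-0.025,"dy":0.025,"dz":-0.015,"ax":0,"ay":0,"az":0,"gripper":-1},
    {"dx":-0.025,"dy":0.025,"dz":-0.015,"ax":0,"ay":0,"az":0,"gripper":-1},
    {"dx":-0.025,"dy":0.025,"dz":-0.015,"ax":0,"ay":0,"az":0,"gripper":-1},
  ],
  force=70,
)

```text
time: 5.95
eef_pos: [0.4932, -0.2398, 0.0838]
tcp_rot: [0.323, 0.883, 0.119, -0.32]
contact_force: [2.4, 1.5, 1.0]
opening: 0.238
finger_force: 64.5
```

jog_arm(
  increments=[
    {"dx":0,"dy":0,"dz":0.08,"ax":0,"ay":0,"az":0,"gripper":-1},
    {"dx":0.08,"dy":-0.07,"dz":0.2,"ax":0,"ay":0,"az":0,"gripper":-1},
    {"dx":0.2,"dy":-0.17,"dz":0.38,"ax":0,"ay":0,"az":0,"gripper":-1},
    {"dx":0.36,"dy":-0.3,"dz":0.65,"ax":0,"ay":0,"az":0,"gripper":-1},
    {"dx":0.52,"dy":-0.45,"dz":0.95,"ax":0,"ay":0,"az":0,"gripper":-1},
    {"dx":0.52,"dy":-0.45,"dz":0.95,"ax":0,"ay":0,"az":0,"gripper":-1},
  ],
)

```text
time: 6.55
eef_pos: [0.5581, -0.2977, 0.2026]
tcp_rot: [0.324, 0.884, 0.116, -0.315]
contact_force: [1.1, -0.8, -6.2]
opening: 0.24
finger_force: 66.2
```

jog_arm(
  increments=[
    {"dx":0.2,"dy":-0.17,"dz":0.3,"ax":0,"ay":0,"az":0,"gripper":-1},
    {"dx":0.38,"dy":-0.33,"dz":0.6,"ax":0,"ay":0,"az":0,"gripper":-1},
    {"dx":0.5,"dy":-0.43,"dz":0.85,"ax":0,"ay":0,"az":0,"gripper":-1},
    {"dx":0.5,"dy":-0.43,"dz":0.85,"ax":0,"ay":0,"az":0,"gripper":-1},
  ],
)

```text
time: 6.95
eef_pos: [0.6164, -0.3476, 0.3029]
tcp_rot: [0.324, 0.884, 0.117, -0.317]
contact_force: [0.1, -1.4, -5.4]
opening: 0.245
finger_force: 67.4
```

```bash
python3 - <<'E'
from h import *
f,W=cloud("wrist");cv2.imwrite("pics/w3.png",cv2.convertScaleAbs(f,alpha=1.5))
print(get_state()['qpos'].round(2))
E
```

```text
[-0.66  0.68  1.05  0.03  2.1  -1.53]
```

View pics/w3.png

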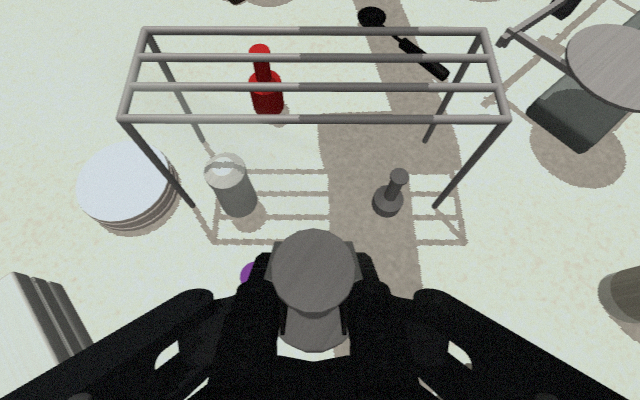

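The large weight is held, with its cap at (314,265); the shaker and small weight are undisturbed. Carrying it to the pan at a constant arm bearing.

jog_arm(
  increments=[
    {"dx":0.05,"dy":0.25,"dz":0.1,"ax":0,"ay":0,"az":0.04,"gripper":-1},
    {"dx":0.1,"dy":0.5,"dz":0.2,"ax":0,"ay":0,"az":0.09,"gripper":-1},
    {"dx":0.1,"dy":0.75,"dz":0.2,"ax":0,"ay":0,"az":0.13,"gripper":-1},
    {"dx":0.15,"dy":1,"dz":0.2,"ax":0,"ay":0,"az":0.18,"gripper":-1},
  ],
)

```text
time: 7.4
eef_pos: [0.6316, -0.2241, 0.3197]
tcp_rot: [0.194, 0.919, 0.072, -0.337]
contact_force: [0.6, 0.7, -6.5]
opening: 0.243
finger_force: 67.2
```

jog_arm(
  increments=[
    {"dx":0.03,"dy":0.33,"dz":0,"ax":0,"ay":0,"az":0.06,"gripper":-1},
    {"dx":0.05,"dy":0.66,"dz":0,"ax":0,"ay":0,"az":0.12,"gripper":-1},
    {"dx":0.05,"dy":1,"dz":0,"ax":0,"ay":0,"az":0.18,"gripper":-1},
  ],
)

```text
time: 7.7
eef_pos: [0.6376, -0.1036, 0.3187]
tcp_rot: [0.062, 0.937, 0.025, -0.344]
contact_force: [0.3, -0.1, -7.5]
opening: 0.24
finger_force: 67.3
```

jog_arm(
  increments=[
    {"dx":0,"dy":0.33,"dz":0,"ax":0,"ay":0,"az":0.06,"gripper":-1},
    {"dx":0,"dy":0.66,"dz":0,"ax":0,"ay":0,"az":0.12,"gripper":-1},
    {"dx":0,"dy":1,"dz":0,"ax":0,"ay":0,"az":0.17,"gripper":-1},
  ],
)

```text
time: 8.0
eef_pos: [0.6372, 0.0165, 0.3189]
tcp_rot: [-0.063, 0.937, -0.021, -0.344]
contact_force: [0.3, -0.8, -7.3]
opening: 0.243
finger_force: 67.3
```

jog_arm(
  increments=[
    {"dx":0,"dy":0.3,"dz":0,"ax":0,"ay":0,"az":0,"gripper":-1},
    {"dx":0,"dy":0.6,"dz":0,"ax":0,"ay":0,"az":0,"gripper":-1},
    {"dx":0,"dy":0.85,"dz":0,"ax":0,"ay":0,"az":0,"gripper":-1},
    {"dx":0,"dy":0.85,"dz":0,"ax":0,"ay":0,"az":0,"gripper":-1},
    {"dx":0,"dy":0.85,"dz":0,"ax":0,"ay":0,"az":0,"gripper":-1},
  ],
)

```text
time: 8.5
eef_pos: [0.6376, 0.1173, 0.3196]
tcp_rot: [-0.062, 0.937, -0.022, -0.344]
contact_force: [-0.0, -1.5, -7.9]
opening: 0.243
finger_force: 67.5
```

```bash
python3 - <<'E'
from h import *
s=get_state();print(s['eef_pos'],s['qpos'].round(2),R.from_quat(s['tcp_rot']).as_matrix().round(3).tolist())
f,W=cloud("scene");cv2.imwrite("pics/s2.png",cv2.convertScaleAbs(cv2.resize(f[80:280,280:520],None,fx=3,fy=3),alpha=1.5));np.save("s2.npy",W)
T=np.array(s['eef_pos']);p=W.reshape(-1,3)
q=p[(abs(p[:,0]-T[0])<.05)&(abs(p[:,1]-T[1])<.05)&(p[:,2]>.14)&(p[:,2]<T[2]-.04)]
if len(q): print(len(q),q[:,2].min(),np.median(q,0))
E
```

```text
[0.63756822 0.11727728 0.31962138] [ 0.04  0.54  1.22 -0.06  2.08 -1.67] [[-0.756, -0.131, -0.641], [-0.101, 0.991, -0.084], [0.647, 0.002, -0.763]]
245 0.23565854738741376 [0.64284767 0.09898365 0.2589206 ]
```

View pics/s2.png

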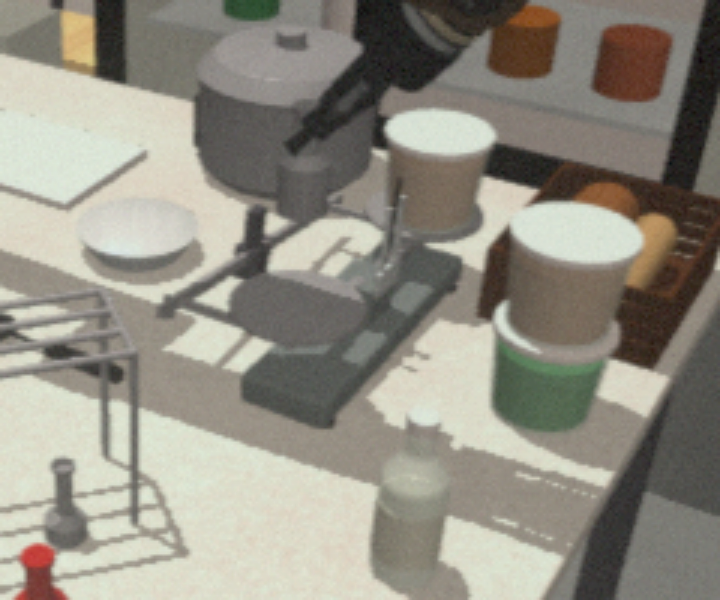

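The weight hangs upright at (300,190), above the empty pan at (298,305). Lowering it now.

jog_arm(
  increments=[
    {"dx":0,"dy":0.02,"dz":-0.3,"ax":0,"ay":0,"az":0,"gripper":-1},
    {"dx":0,"dy":0.02,"dz":-0.6,"ax":0,"ay":0,"az":0,"gripper":-1},
    {"dx":0,"dy":0.02,"dz":-0.75,"ax":0,"ay":0,"az":0,"gripper":-1},
    {"dx":0,"dy":0.02,"dz":-0.81,"ax":0,"ay":0,"az":0,"gripper":-1},
    {"dx":0,"dy":0.02,"dz":-0.85,"ax":0,"ay":0,"az":0,"gripper":-1},
    {"dx":0,"dy":0.02,"dz":-0.87,"ax":0,"ay":0,"az":0,"gripper":-1},
    {"dx":0,"dy":0.02,"dz":-0.88,"ax":0,"ay":0,"az":0,"gripper":-1},
    {"dx":0,"dy":0.02,"dz":-0.88,"ax":0,"ay":0,"az":0,"gripper":-1},
  ],
)

```text
time: 9.35
eef_pos: [0.6397, 0.1189, 0.2194]
tcp_rot: [-0.061, 0.938, -0.021, -0.34]
contact_force: [-1.5, 0.6, -6.4]
opening: 0.239
finger_force: 67.4
```

jog_arm(
  increments=[
    {"dx":0,"dy":0,"dz":-0.015,"ax":0,"ay":0,"az":0,"gripper":-1},
    {"dx":0,"dy":0,"dz":-0.03,"ax":0,"ay":0,"az":0,"gripper":-1},
    {"dx":0,"dy":0,"dz":-0.03,"ax":0,"ay":0,"az":0,"gripper":-1},
    {"dx":0,"dy":0,"dz":-0.03,"ax":0,"ay":0,"az":0,"gripper":-1},
  ],
)

```text
time: 9.75
eef_pos: [0.6391, 0.1189, 0.2142]
tcp_rot: [-0.061, 0.938, -0.021, -0.341]
contact_force: [1.5, -0.4, -8.0]
opening: 0.24
finger_force: 67.4
```

jog_arm(
  increments=[
    {"dx":0,"dy":0,"dz":-0.015,"ax":0,"ay":0,"az":0,"gripper":-1},
    {"dx":0,"dy":0,"dz":-0.015,"ax":0,"ay":0,"az":0,"gripper":-1},
    {"dx":0,"dy":0,"dz":-0.015,"ax":0,"ay":0,"az":0,"gripper":-1},
  ],
)

```text
time: 10.05
eef_pos: [0.6393, 0.119, 0.2131]
tcp_rot: [-0.061, 0.938, -0.021, -0.341]
contact_force: [0.7, 0.7, -3.6]
opening: 0.243
finger_force: 67.8
```

Load is transferring, so one more millimetre, then release slowly.

jog_arm(
  increments=[
    {"dx":0,"dy":0,"dz":-0.01,"ax":0,"ay":0,"az":0,"gripper":-1},
    {"dx":0,"dy":0,"dz":-0.01,"ax":0,"ay":0,"az":0,"gripper":-1},
    {"dx":0,"dy":0,"dz":-0.01,"ax":0,"ay":0,"az":0,"gripper":-0.4},
    {"dx":0,"dy":0,"dz":-0.01,"ax":0,"ay":0,"az":0,"gripper":-0.2},
    {"dx":0,"dy":0,"dz":-0.01,"ax":0,"ay":0,"az":0,"gripper":0.1},
    {"dx":0,"dy":0,"dz":-0.01,"ax":0,"ay":0,"az":0,"gripper":0.1},
    {"dx":0,"dy":0,"dz":-0.01,"ax":0,"ay":0,"az":0,"gripper":0.1},
  ],
  force=50,
)

```text
time: 10.75
eef_pos: [0.6391, 0.1188, 0.2114]
tcp_rot: [-0.061, 0.938, -0.021, -0.341]
contact_force: [-0.2, -0.2, -0.6]
opening: 0.548
finger_force: 0.0
```

```bash
python3 - <<'E'
from h import *
s=get_state();print(s['eef_pos'],s['contact_force'],s['finger_force'],s['opening'])
for n in("wrist",):
    f,W=cloud(n)
    p=W.reshape(-1,3); q=p[(np.hypot(p[:,0]-.637,p[:,1]-.12)<.03)&(p[:,2]>.22)&(p[:,2]<.25)]
    print(n,len(q),np.median(q,0), q[:,2].max(),cv2.minEnclosingCircle(q[q[:,2]>.232][:,:2].astype(np.float32)))
E
```

```text
[0.63913661 0.11882517 0.21142716] [-0.17986433 -0.22401312 -0.6429028 ] 0.0 0.547884435242422
wrist 8499 [0.63987619 0.11981311 0.23711177] 0.24778535727249829 ((0.6411617994308472, 0.12070325762033463), 0.02967025898396969)
```

jog_arm(
  increments=[
    {"dx":0.2,"dy":0.03,"dz":0.24,"ax":0,"ay":0,"az":0,"gripper":0.1},
    {"dx":0.4,"dy":0.05,"dz":0.48,"ax":0,"ay":0,"az":0,"gripper":0.1},
    {"dx":0.6,"dy":0.08,"dz":0.72,"ax":0,"ay":0,"az":0,"gripper":0.1},
    {"dx":0.8,"dy":0.1,"dz":0.95,"ax":0,"ay":0,"az":0,"gripper":0.1},
    {"dx":0.8,"dy":0.1,"dz":0.95,"ax":0,"ay":0,"az":0,"gripper":0.1},
  ],
)

```text
time: 11.3
eef_pos: [0.7375, 0.1308, 0.3299]
tcp_rot: [-0.061, 0.939, -0.021, -0.337]
contact_force: [1.5, -0.4, 1.0]
opening: 0.55
finger_force: 0.0
```

jog_arm(
  increments=[
    {"dx":-0.4,"dy":0,"dz":0.2,"ax":0,"ay":0,"az":-0.083,"gripper":0.1},
    {"dx":-0.8,"dy":0,"dz":0.2,"ax":0,"ay":0,"az":-0.083,"gripper":0.1},
    {"dx":-1,"dy":0,"dz":0.2,"ax":0,"ay":0,"az":-0.083,"gripper":0.1},
  ],
)

```text
time: 11.6
eef_pos: [0.6118, 0.1307, 0.348]
tcp_rot: [0.0, 0.939, 0.001, -0.344]
contact_force: [1.0, -0.3, 0.5]
opening: 0.552
finger_force: 0.0
```

jog_arm(
  increments=[
    {"dx":-0.9,"dy":1,"dz":0,"ax":0,"ay":-0.44,"az":0,"gripper":0.1},
    {"dx":-0.9,"dy":1,"dz":0,"ax":0,"ay":-0.44,"az":0,"gripper":0.1},
    {"dx":-0.9,"dy":1,"dz":0,"ax":0,"ay":-0.44,"az":0,"gripper":0.1},
    {"dx":-0.9,"dy":1,"dz":0,"ax":0,"ay":-0.44,"az":0,"gripper":0.1},
    {"dx":-0.9,"dy":1,"dz":0,"ax":0,"ay":-0.44,"az":0,"gripper":0.1},
    {"dx":-0.9,"dy":1,"dz":0,"ax":0,"ay":-0.44,"az":0,"gripper":0.1},
  ],
)

```text
time: 12.2
eef_pos: [0.5043, 0.2515, 0.3494]
tcp_rot: [-0.002, 1.0, 0.001, -0.003]
contact_force: [0.1, 0.1, 0.1]
opening: 0.549
finger_force: 0.0
```

```bash
python3 - <<'E'
from h import *
s=get_state();print(s['eef_pos'],s['qpos'].round(2),R.from_quat(s['tcp_rot']).as_matrix().round(3).tolist())
f,W=cloud("wrist");cv2.imwrite("pics/w4.png",cv2.convertScaleAbs(f,alpha=1.5));np.save("w4.npy",W)
E
```

```text
[0.50429263 0.25154845 0.34937852] [ 0.28 -0.02  1.74  0.    1.42 -1.29] [[-1.0, -0.003, -0.006], [-0.004, 1.0, 0.002], [0.006, 0.002, -1.0]]
```

View pics/w4.png

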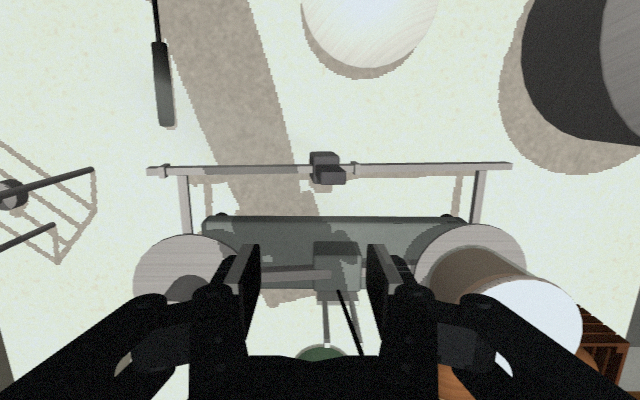

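The view shows the rider at (327,168) on the bar along row 170, the large weight partly hidden at (190,290), and the tub at the right (525,300). I'll measure the tab and the bar.

```bash
python3 - <<'E'
from h import *
W=np.load("w4.npy")
p=W[145:195,300:355].reshape(-1,3);p=p[p[:,2]>.122]
print(len(p),p.mean(0).round(4),p.min(0).round(4),p.max(0).round(4))
b=W[155:190,150:510].reshape(-1,3);b=b[(b[:,2]>.04)&(b[:,2]<.1)&(abs(b[:,1]-.265)>.03)]
c=np.polyfit(b[:,1],b[:,0],1);cz=np.polyfit(b[:,1],b[:,2],1)
print("bar x at y=.28",np.polyval(c,.28),"yaw slope",c[0],"tilt",cz[0],"y range",b[:,1].min(),b[:,1].max(),np.polyval(cz,[.12,.28,.44]))
E
```

```text
423 [0.5051 0.2696 0.1326] [0.4989 0.2563 0.1222] [0.513  0.2833 0.1367]
bar x at y=.28 0.5065714637668636 yaw slope 0.017751728835901842 tilt -0.1168823292495479 y range 0.07361856984773787 0.48854473707472773 [0.09979166 0.08109048 0.06238931]
```

jog_arm(
  increments=[
    {"dx":0.02,"dy":0.15,"dz":-0.4,"ax":0,"ay":0,"az":0,"gripper":0.1},
    {"dx":0.02,"dy":0.15,"dz":-0.8,"ax":0,"ay":0,"az":0,"gripper":0.1},
    {"dx":0.02,"dy":0.15,"dz":-1,"ax":0,"ay":0,"az":0,"gripper":0.1},
    {"dx":0.02,"dy":0.15,"dz":-1,"ax":0,"ay":0,"az":0,"gripper":0.1},
  ],
)

```text
time: 12.65
eef_pos: [0.5072, 0.2672, 0.2225]
tcp_rot: [0.0, 1.0, -0.001, -0.01]
contact_force: [-0.7, 0.1, -0.9]
opening: 0.553
finger_force: 0.0
```

jog_arm(
  increments=[
    {"dx":0,"dy":0,"dz":-0.4,"ax":0,"ay":0,"az":0,"gripper":0.1},
    {"dx":0,"dy":0,"dz":-0.7,"ax":0,"ay":0,"az":0,"gripper":0.1},
    {"dx":0,"dy":0,"dz":-0.85,"ax":0,"ay":0,"az":0,"gripper":0.1},
    {"dx":0,"dy":0,"dz":-0.85,"ax":0,"ay":0,"az":0,"gripper":-0.25},
    {"dx":0,"dy":0,"dz":-0.85,"ax":0,"ay":0,"az":0,"gripper":-0.25},
  ],
  force=20,
)

```text
time: 13.15
eef_pos: [0.5111, 0.2689, 0.1288]
tcp_rot: [0.0, 1.0, 0.001, -0.002]
contact_force: [0.1, 0.2, 0.1]
opening: 0.379
finger_force: 0.0
```

jog_arm(
  increments=[
    {"dx":-0.03,"dy":-0.12,"dz":0.02,"ax":0,"ay":0,"az":0,"gripper":-0.25},
    {"dx":-0.03,"dy":-0.25,"dz":0.03,"ax":0,"ay":0,"az":0,"gripper":-0.25},
    {"dx":-0.03,"dy":-0.38,"dz":0.04,"ax":0,"ay":0,"az":0,"gripper":-0.25},
    {"dx":-0.03,"dy":-0.5,"dz":0.05,"ax":0,"ay":0,"az":0,"gripper":-0.25},
    {"dx":-0.04,"dy":-0.62,"dz":0.06,"ax":0,"ay":0,"az":0,"gripper":-0.25},
    {"dx":-0.04,"dy":-0.75,"dz":0.07,"ax":0,"ay":0,"az":0,"gripper":-0.25},
    {"dx":-0.05,"dy":-0.88,"dz":0.08,"ax":0,"ay":0,"az":0,"gripper":-0.25},
    {"dx":-0.05,"dy":-1,"dz":0.1,"ax":0,"ay":0,"az":0,"gripper":-0.25},
  ],
)

```text
time: 13.95
eef_pos: [0.5027, 0.1474, 0.1388]
tcp_rot: [-0.0, 1.0, 0.001, -0.004]
contact_force: [-0.6, 2.3, -0.7]
opening: 0.374
finger_force: 0.8
```

jog_arm(
  increments=[
    {"dx":0,"dy":-0.1,"dz":0,"ax":0,"ay":0,"az":0,"gripper":-0.25},
    {"dx":-0.01,"dy":-0.17,"dz":0,"ax":0,"ay":0,"az":0,"gripper":-0.25},
    {"dx":-0.01,"dy":-0.17,"dz":0,"ax":0,"ay":0,"az":0,"gripper":-0.25},
    {"dx":-0.01,"dy":-0.17,"dz":0,"ax":0,"ay":0,"az":0,"gripper":-0.25},
  ],
)

```text
time: 14.35
eef_pos: [0.5025, 0.1282, 0.1395]
tcp_rot: [-0.0, 1.0, 0.001, -0.003]
contact_force: [0.4, 0.6, -0.3]
opening: 0.376
finger_force: 0.0
```

```bash
cat >> h.py <<'E'
def beam():
    f,W=cloud("top"); p=W[120:180,250:315].reshape(-1,3); p=p[(p[:,2]>.07)&(p[:,2]<.16)]
    b=W[180:205,160:305].reshape(-1,3); b=b[(b[:,2]>.045)&(b[:,2]<.105)&(abs(b[:,0]-.505)<.02)]
    t=W[120:165,150:195].reshape(-1,3); t=t[(t[:,2]>.15)&(t[:,2]<.3)]
    print("pan z",np.median(p[:,2]).round(4),"bar n",len(b),"slope",np.polyfit(b[:,1],b[:,2],1)[0].round(4),"lid z",np.median(t[:,2]).round(4))
E
python3 - <<'E'
from h import *
beam();print(get_state()['eef_pos'])
f,W=cloud("wrist");cv2.imwrite("pics/w5.png",cv2.convertScaleAbs(f,alpha=1.5))
E
```

```text
pan z 0.0932 bar n 276 slope 0.1002 lid z 0.2293
[0.50248802 0.1284946  0.13945197]
```

The beam has tipped fully weight-down (pan at 0.093, lid risen), so the small weight isn't needed. Pulling the rider back to about 87 mm.

jog_arm(
  increments=[
    {"dx":0,"dy":0.02,"dz":0,"ax":0,"ay":0,"az":0,"gripper":0.1},
    {"dx":0,"dy":0.02,"dz":0,"ax":0,"ay":0,"az":0,"gripper":0.1},
    {"dx":0.02,"dy":0.02,"dz":-0.1,"ax":0,"ay":0,"az":0,"gripper":0.1},
    {"dx":0.02,"dy":0.02,"dz":-0.17,"ax":0,"ay":0,"az":0,"gripper":0.1},
    {"dx":0.02,"dy":0.02,"dz":-0.17,"ax":0,"ay":0,"az":0,"gripper":-0.25},
    {"dx":0.02,"dy":0.02,"dz":-0.17,"ax":0,"ay":0,"az":0,"gripper":-0.25},
  ],
)

```text
time: 15.05
eef_pos: [0.504, 0.1306, 0.1179]
tcp_rot: [-0.001, 1.0, 0.001, -0.004]
contact_force: [-1.0, -0.8, 0.1]
opening: 0.375
finger_force: 0.4
```

jog_arm(
  increments=[
    {"dx":0,"dy":0.08,"dz":0.01,"ax":0,"ay":0,"az":0,"gripper":-0.25},
    {"dx":0,"dy":0.16,"dz":0.02,"ax":0,"ay":0,"az":0,"gripper":-0.25},
    {"dx":0,"dy":0.24,"dz":0.03,"ax":0,"ay":0,"az":0,"gripper":-0.25},
    {"dx":0,"dy":0.32,"dz":0.04,"ax":0,"ay":0,"az":0,"gripper":-0.25},
    {"dx":0.01,"dy":0.4,"dz":0.05,"ax":0,"ay":0,"az":0,"gripper":-0.25},
    {"dx":0.01,"dy":0.48,"dz":0.06,"ax":0,"ay":0,"az":0,"gripper":-0.25},
    {"dx":0.01,"dy":0.55,"dz":0.06,"ax":0,"ay":0,"az":0,"gripper":-0.25},
    {"dx":0.01,"dy":0.55,"dz":0.06,"ax":0,"ay":0,"az":0,"gripper":-0.25},
  ],
)

```text
time: 15.85
eef_pos: [0.5064, 0.1984, 0.1265]
tcp_rot: [-0.001, 1.0, 0.002, -0.002]
contact_force: [0.1, 0.1, -0.3]
opening: 0.377
finger_force: 0.0
```

jog_arm(
  increments=[
    {"dx":0,"dy":0,"dz":0,"ax":0,"ay":0,"az":0,"gripper":0.1},
    {"dx":0,"dy":0,"dz":0,"ax":0,"ay":0,"az":0,"gripper":0.1},
    {"dx":0,"dy":0,"dz":0.2,"ax":0,"ay":0,"az":0,"gripper":0.1},
    {"dx":0,"dy":0,"dz":0.4,"ax":0,"ay":0,"az":0,"gripper":0.1},
    {"dx":0,"dy":0,"dz":0.4,"ax":0,"ay":0,"az":0,"gripper":0.1},
    {"dx":0,"dy":0,"dz":0.4,"ax":0,"ay":0,"az":0,"gripper":0.1},
    {"dx":0,"dy":0,"dz":0.4,"ax":0,"ay":0,"az":0,"gripper":0.1},
    {"dx":0,"dy":0,"dz":0.4,"ax":0,"ay":0,"az":0,"gripper":0.1},
    {"dx":0,"dy":0,"dz":0.4,"ax":0,"ay":0,"az":0,"gripper":0.1},
    {"dx":0,"dy":0,"dz":0.4,"ax":0,"ay":0,"az":0,"gripper":0.1},
  ],
)

```text
time: 16.85
eef_pos: [0.5057, 0.1968, 0.1734]
tcp_rot: [-0.0, 1.0, 0.001, -0.004]
contact_force: [-0.6, 0.1, -0.2]
opening: 0.548
finger_force: 0.0
```

jog_arm(
  increments=[
    {"dx":0,"dy":0,"dz":0,"ax":0,"ay":0,"az":0,"gripper":0.1},
    {"dx":0,"dy":0,"dz":0,"ax":0,"ay":0,"az":0,"gripper":0.1},
    {"dx":0,"dy":0,"dz":0,"ax":0,"ay":0,"az":0,"gripper":0.1},
    {"dx":0,"dy":0,"dz":0,"ax":0,"ay":0,"az":0,"gripper":0.1},
    {"dx":0,"dy":0,"dz":0,"ax":0,"ay":0,"az":0,"gripper":0.1},
    {"dx":0,"dy":0,"dz":0,"ax":0,"ay":0,"az":0,"gripper":0.1},
  ],
)

```text
time: 17.45
eef_pos: [0.506, 0.1969, 0.1742]
tcp_rot: [-0.0, 1.0, 0.001, -0.003]
contact_force: [-0.1, 0.7, -0.1]
opening: 0.548
finger_force: 0.0
```

```bash
cat >> h.py <<'E'
def wr():
    s=get_state(); f,W=cloud("wrist"); print("tcp",s['eef_pos'].round(4))
    p=W[:240].reshape(-1,3);b=p[(abs(p[:,0]-.505)<.03)&(p[:,1]>.07)&(p[:,1]<.49)&(p[:,2]>.045)&(p[:,2]<.105)]
    t=p[(abs(p[:,0]-.505)<.02)&(p[:,1]>.07)&(p[:,1]<.30)&(p[:,2]>.106)&(p[:,2]<.16)]
    b=b[abs(b[:,1]-np.median(t[:,1]))>.03]
    k=np.polyfit(b[:,1],b[:,2],1); r=abs(np.polyval(k,b[:,1])-b[:,2])<.006; k=np.polyfit(b[r,1],b[r,2],1)
    print("tab",len(t),t.mean(0).round(4),t[:,:2].min(0).round(4),t[:,:2].max(0).round(4),"slope",k[0].round(4),r.sum(),b[:,1].min(),b[:,1].max())
    return f
E
python3 - <<'E'
from h import *
beam();cv2.imwrite("pics/w6.png",cv2.convertScaleAbs(wr(),alpha=1.5))
E
```

```text
pan z 0.1096 bar n 280 slope -0.0084 lid z 0.2126
tcp [0.506  0.1969 0.1741]
tab 1154 [0.4997 0.1993 0.124 ] [0.4984 0.1864] [0.5034 0.2124] slope -0.0039 6796 0.07077331158689867 0.4172391530954134
```

The beam is near level, within about 0.01 rad. Backing off, then a final check.

jog_arm(
  increments=[
    {"dx":0,"dy":0,"dz":0.4,"ax":0,"ay":0,"az":0,"gripper":0.1},
    {"dx":0,"dy":0,"dz":0.8,"ax":0,"ay":0,"az":0,"gripper":0.1},
    {"dx":0,"dy":0,"dz":0.8,"ax":0,"ay":0,"az":0,"gripper":0.1},
    {"dx":0,"dy":0,"dz":0.8,"ax":0,"ay":0,"az":0,"gripper":0.1},
    {"dx":0,"dy":0,"dz":0.8,"ax":0,"ay":0,"az":0,"gripper":0.1},
    {"dx":0,"dy":0,"dz":0.8,"ax":0,"ay":0,"az":0,"gripper":0.1},
    {"dx":0,"dy":0,"dz":0.8,"ax":0,"ay":0,"az":0,"gripper":0.1},
    {"dx":0,"dy":0,"dz":0.8,"ax":0,"ay":0,"az":0,"gripper":0.1},
  ],
)

```text
time: 18.35
eef_pos: [0.5056, 0.1968, 0.269]
tcp_rot: [-0.0, 1.0, 0.001, -0.004]
contact_force: [0.4, -0.5, 0.8]
opening: 0.55
finger_force: 0.0
```

```bash
python3 - <<'E'
from h import *
beam();wr()
f,W=cloud("scene");cv2.imwrite("pics/s3.png",cv2.convertScaleAbs(cv2.resize(f[90:290,200:460],None,fx=3,fy=3,interpolation=cv2.INTER_CUBIC),alpha=1.5))
E
```

```text
pan z 0.1094 bar n 322 slope -0.0088 lid z 0.2127
tcp [0.5057 0.1968 0.2693]
tab 799 [0.5038 0.1992 0.1285] [0.4985 0.1864] [0.513  0.2121] slope -0.0055 4732 0.07116523322105657 0.4899466880046538
```

View pics/s3.png

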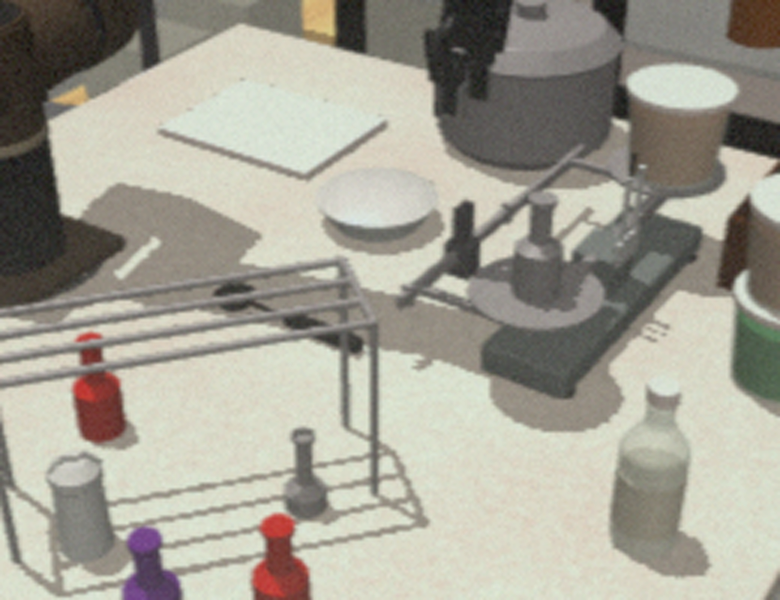

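The large weight stands upright on the pan at (537,250), the small weight is on the table at (303,475), and the bystanders are in place. The beam reads level within 0.01 rad, is steady, and the gripper is clear.

```bash
python3 -c "
from plant import job
print(job.sign_off())"
```

```text
the job is handed in; nothing more can be done
None
```

I handed the job in with the beam level to within about 0.01 rad: the 750 g large weight is on the pan and the rider is at about 82 mm, so the tub weighs about 0.90 kg; the small weight wasn't needed and stays on the table.

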